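# Load the pellet magazine of a sample changer

## Task

Load the sample magazine for the measuring run: slide the three steel-ringed powder pellets one at a time through the sprung gate into the lane - the white one first, as it is the blank, then the red, then the grey - and push them up until they stand in a closed row against the stop and the gate has sprung shut behind the last. Push them by their steel rims with the fingertips: never lift or tip a pellet, keep off the powder faces, and leave the other things on the bench where they are.

Things in the scene. Friction and masses are not known exactly. Their poses are not given: they have to be found in the camera images.
- magazine: Fixed steel feed tray; deck top 6 mm above the worktop. Origin on the worktop under the middle of the lane's mouth; x runs along the lane to its blue end stop, y to the left of that, z up. Lane: x 0 to 152, y -22 to +22 mm, one pellet wide. Aluminium fences stand 12 mm above the deck; the straight one at y = +22 mm runs along the whole tray (x -200 to 152 mm).
- table_mid (a point): Middle of the loading table at deck height (magazine frame x -120, y -60, z 6 mm). The table spans x -200 to 0, y -150 to +22 mm; it is open (no fence) at x = -200. Its fences: the straight one at y = +22, one at y = -150, and a slanting one from (0, -27) to (-70, -140) mm that funnels to the lane's mouth.
- lane_stop (a point): Middle of the end stop's black rubber face at deck height (magazine frame x 152, y 0, z 6 mm). The stop is 17 mm high above the deck. The first pellet is home with its centre 20 mm before this point, the next 60 mm, the last 100 mm.
- gate (a joint): Brass gate blade across the lane's mouth, 10 mm high, 27 mm long. 0 = shut across the lane, grows to 1.52 rad as it swings down the lane (+x) and folds beside it. A very weak spring (under 0.4 N at its tip) shuts it; a pellet or finger pushed down the lane swings it aside. It shuts behind a pellet whose centre is 40 mm or more past the hinge line, once nothing else is in its way.
- gate_hinge (a point): The gate's upright hinge pin at deck height (magazine frame x 0, y -24.5, z 6 mm), just outside the lane; it stands 15 mm above the deck.
- white_ring: White pellet: upright steel ring 40 mm across and 16 mm high, 67 g (varies), filled with a white pressed-powder disc 32 mm across that is flush with the ring's top. Origin at the centre of its underside, z up; starts standing on the loading table.
- red_ring: Red pellet: upright steel ring 40 mm across and 16 mm high, 67 g (varies), filled with a rust-red pressed-powder disc 32 mm across that is flush with the ring's top. Origin at the centre of its underside, z up; starts standing on the loading table.
- grey_ring: Grey pellet: upright steel ring 40 mm across and 16 mm high, 67 g (varies), filled with a dark grey pressed-powder disc 32 mm across that is flush with the ring's top. Origin at the centre of its underside, z up; starts standing on the loading table.
- white_powder: Powder disc of the white pellet (fixed in its ring; same origin as the ring). Its top face must not be touched.
- red_powder: Powder disc of the red pellet, likewise.
- grey_powder: Powder disc of the grey pellet, likewise.
- beaker: Small glass beaker, 44 mm wide, 56 mm high, to be left alone. Origin at the centre of its underside.
- marker: Green-capped white marker pen lying on the bench, 135 mm long, 17 mm thick, to be left alone. Origin at the middle of its underside.
- stopper: Red rubber stopper, 34 mm wide, 30 mm high, to be left alone. Origin at the centre of its underside.
- dish: Glass petri dish with lid, 88 mm wide, 18 mm high, to be left alone. Origin at the centre of its underside.
Not all that is in view belongs to the job. Leave any blue look-alike of the white_ring alone.

How it is judged:
By the outcome, as a careful person would: the job done as asked, in the order asked, and still so for the second after the job is handed in, with the robot touching nothing.
It also fails if it takes over 69 s, if anything falls off the work surface, if the arm or the gripper's body presses on something with over 40 N, if the wrist force passes 120 N, or if a joint passes its speed limit or range.

## Robot

A 7-joint arm with a two-finger parallel gripper is mounted at the origin on a cart in front of the work surface, level with it; the furniture and walls round the work are solid. World frame = base frame: x ahead of the robot, y to its left, z up, the work surface at z = 0. Lengths are in mm, angles in degrees, forces in N, time in s.
With the tool pointing down it reaches from about 400 to 850 mm from the base axis. Payload 10.4 kg.
Tool frame: the origin (TCP) lies midway between the tips of the shut fingers; the grasp point (between the pads) lies robot.grip_point_offset behind it (robot.grip_point_offset is the distance from the TCP to the grasp point, in mm); z points along the fingers, y is the line along which they close (so a half turn about z gives the same grasp; the last joint's range is limited). The gripper opens to 87 mm and grips with 3 to 60 N. Pads are 19 mm wide; open, the fingers measure 117 mm over their backs; the gripper's body (75 mm by 190 mm) begins 51 mm behind the grasp point.
Start: joints at [62.189, 19.034, -3.707, 83.658, 1.238, 77.344, -5.071], TCP at [279.059, -559.266, 222.576] pointing down, gripper open.
Joint ranges: [-148.97, 148.97], [-28.65, 121.19], [-84.17, 76.75], [9.2, 138.47], [-72.65, 252.65], [3.7, 117.97], [-149.18, 149.18]. Speed limits (degrees/s): [127.2, 127.2, 159.86, 159.86, 180, 180, 180].

## Interface

Orientations are given as [roll, pitch, yaw] about the fixed x, y, z axes, in that order (R = Rz(yaw) Ry(pitch) Rx(roll)).
In Python, from plant import robot, cams, ticket, spotter gives the robot as it stands.
- The arm moves only by the shell command python3 -m pendant 'ROWS' [FORCE]. ROWS is JSON, a list of rows, each an object with "gripper": the closure, from -1 (fully open) to 1 (shut), so that 0 is half open; "translation": the shift along the world's x, y, z in m, a list of three; "roll": the turn about the world's z in degrees. In form: [{"gripper": gripper, "translation": [x, y, z], "roll": roll}, ...]. A call has 1 to 20 rows; each row shifts and turns the commanded pose from where the row before left it; what a row does not reach is not made up. A row lasts 1/12 s, in which the tool goes at most 41.7 mm and 7.16 degrees, less where a joint would pass 70% of its speed; a pose out of reach is approached as far as the arm can. A call is refused whole if a number of a shift passes 0.0417 or a number of a turn 7.16, either way. A call with a gripper value outside its range is refused whole. The fingers move at their own pace and stop on an object; FORCE is the grip in N (left out, the last holds). Time passes only in rows, so rows that do not move let the fingers close. It gives the time, the measured TCP pose, the force, the opening and the grip force at its end, in the units of the state.
- robot.read_state(): the state, without advancing time (a new reading comes with each control period).
- cams.read_camera(name): name is "side" or "top" or "wrist"; returns (picture, depth): 420x560x3 uint8, red, green, blue; 420x560 float32, mm along the optical axis (not along the pixel's ray), 0 where there is no reading.
- cams.camera_params(name): a dict with "fov_y" (degrees; the focal length in pixels is half the picture's height over the tangent of half this angle, whatever the lens; pixels are square), "cx", "cy" (the principal point, pixels), "camera_from_world" (4x4, takes a point from world to camera coordinates); the wrist camera has in their place "tool_from_camera" (4x4, takes a point from camera to tool coordinates, whose origin is the TCP and whose axes are the flange's). Camera axes: x right, y up, looking along -z (the intrinsics and any distortion apply to the point x, -y, -z); pixel columns grow to the right and rows downward; lengths in mm; the calibration is good to about 2 mm. A picture is of the moment at which its call begins: read the wrist's pose just before it. camera_params takes no time and is no camera call.
- ticket.job_done(): hands the job in; it is judged then, once.
Trained networks look in the newest picture that a camera, given by its name, has taken for a name from the list of things; names that differ only in an ending like _2 or _b are one class to them, and where a whole thing is asked for, a point or a joint stands for the part that bears it (a point fixed in the world has none). Each returns a list of dicts, best first, with "score" (0 to 1); they miss things now and then, are a little off and sometimes report something else, mostly with a low value. They report only what shows in the picture. A call takes as long as a camera call. They do not tell look-alikes from the thing itself.
- spotter.spot_in(query, camera): "position" ([column, row] in pixels, amid what is visible of it).
- spotter.silhouettes(query, camera): "pixels" (420x560 bool, what is visible of it) and "position" ([column, row] in pixels, amid what is visible of it).
The state is a dict: "clock": time; "qpos": joint angles; "qvel": joint speeds; "joint_torque": joint torques, N m; "ee_pos": TCP position; "eef_rot": TCP orientation; "force": force on the tool from outside, world axes, zero at the start; "moment": the same for the moment, N m; "finger_gap": finger opening in mm; "finger_force": force on a finger pad.
Only numpy, scipy, OpenCV 4.12 (cv2) and the standard library are available. Lean on these libraries where they do the work, as an engineer would, in place of code of your own. Each camera call takes 0.05 s, during which the arm holds its last target. There are 200 camera calls.

## Working session

There is one attempt and no reset: what is moved stays moved. The work goes in short steps, Python scripts to look and compute and a shell command to move; the robot and the scene stay as the last step left them, time stands still between calls to the robot, and variables do not carry over. Pictures are saved under pics/ and viewed, at most 10 in all, crops included, and the job is handed in when it is done.

```bash
mkdir -p pics; ls; python3 - <<'E'
from plant import robot,cams
import cv2,numpy as np
s=robot.read_state();print(s)
ims=[]
for n in("top","side"):
    p,d=cams.read_camera(n);np.savez(f"pics/{n}0.npz",p=p,d=d)
    cv2.imwrite(f"pics/{n}0.png",cv2.resize(p[:,:,::-1],(800,600),interpolation=cv2.INTER_CUBIC))
    c=cams.camera_params(n);print(n,c)
print(cams.camera_params("wrist"), robot.grip_point_offset)
E
```

```text
pics
{'clock': 0.0, 'qpos': array([62.18759261, 19.07270995, -3.70773481, 83.70523468,  1.23724061,
       77.34065938, -5.07172582]), 'qvel': array([ 0.00672418,  0.0481015 , -0.06323554, -0.02751921, -0.03859404,
        0.03419675, -0.00313563]), 'joint_torque': array([ 3.01199321e-06, -6.23258686e+01,  2.49832054e-02, -3.89890301e+01,
       -6.12529577e-02,  3.98882374e-02,  1.55703947e-04]), 'ee_pos': array([ 278.88539961, -558.91784632,  221.75235283]), 'eef_rot': array([-1.79921286e+02,  2.94277382e-03,  2.65182498e+01]), 'force': array([ 0.00594552,  0.46417448, -0.21341302]), 'moment': array([-0.03878651,  0.00413143,  0.00631618]), 'finger_force': 0.0, 'finger_gap': 87.46241258080572}
top {'fov_y': 53.26984028626315, 'cx': 276.77150028576585, 'cy': 208.10099551269133, 'camera_from_world': array([[-1.30945882e-02, -9.99844354e-01,  1.18236838e-02,
         9.36996395e+01],
       [ 9.81985522e-01, -1.06297304e-02,  1.88656948e-01,
        -5.31995029e+02],
       [-1.88501902e-01,  1.40810714e-02,  9.81971872e-01,
        -9.62116712e+02],
       [ 0.00000000e+00,  0.000000
[... 262 characters left out ...]
10e-02,  6.49501489e-01,  7.60137590e-01,
        -7.66736768e+01],
       [ 5.11524721e-02, -7.58659088e-01,  6.49476568e-01,
        -1.15357567e+03],
       [ 0.00000000e+00,  0.00000000e+00,  0.00000000e+00,
         1.00000000e+00]])}
{'fov_y': 66.94871989108653, 'cx': 283.06021248025223, 'cy': 212.8967101134035, 'tool_from_camera': array([[ 3.47726810e-04,  9.52112370e-01,  3.05748121e-01,
         8.39682227e+01],
       [ 9.99999859e-01, -2.08735513e-04, -4.87287042e-04,
         2.28806641e-01],
       [-4.00131529e-04,  3.05748247e-01, -9.52112309e-01,
        -1.62288049e+02],
       [ 0.00000000e+00,  0.00000000e+00,  0.00000000e+00,
         1.00000000e+00]])} 18.700000000000003
```

View pics/top0.png

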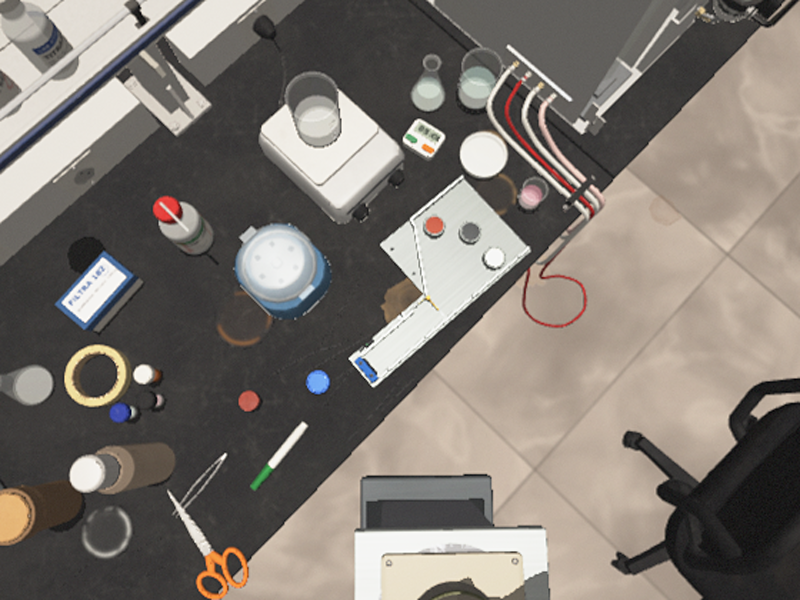

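View pics/side0.png

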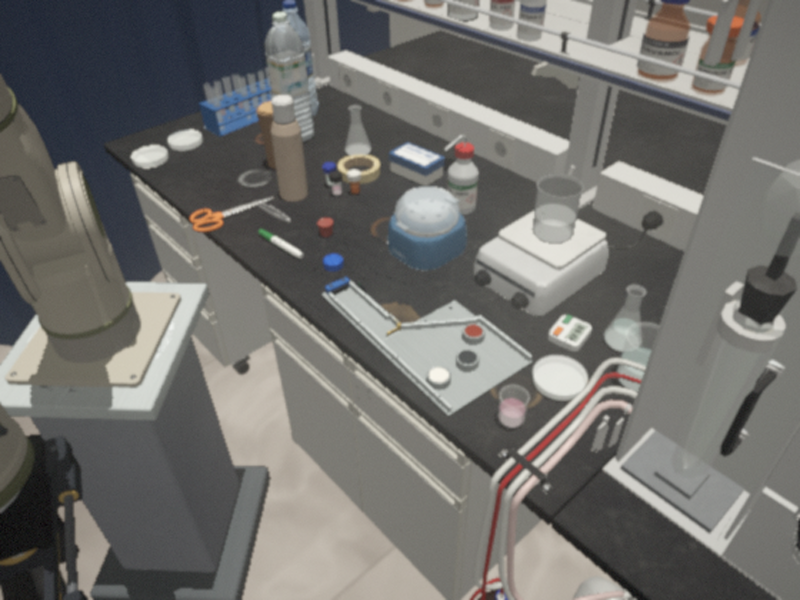

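The top view shows the tray with its stop at (368,365), the gate at about (430,300), red at (433,225), grey at (470,232) and white at (494,258). The side view agrees. The blue look-alike is outside the tray. Next I rectify onto the deck plane.

```bash
cat > h.py <<'E'
from plant import robot,cams,spotter
import numpy as np,cv2
def K(c): 
    f=210/np.tan(np.radians(c["fov_y"]/2)); return np.array([[f,0,c["cx"]],[0,f,c["cy"]],[0,0,1]])
def T(n):
    c=cams.camera_params(n)
    if n=="wrist":
        from scipy.spatial.transform import Rotation as R
        s=robot.read_state();W=np.eye(4);W[:3,:3]=R.from_euler("xyz",s["eef_rot"],degrees=True).as_matrix();W[:3,3]=s["ee_pos"]
        M=np.linalg.inv(W@c["tool_from_camera"])
    else: M=c["camera_from_world"]
    return K(c)@(np.diag([1,-1,-1,1])@M)[:3]
def H(P,z): return P@np.array([[1,0,0],[0,1,0],[0,0,z],[0,0,1.]])  # world xy ->pix
def px2w(P,uv,z):
    q=np.linalg.inv(H(P,z))@np.r_[uv,1];return q[:2]/q[2]
def ortho(P,img,z,x0,y0,w,h,s): # image: col = (y0 - y)*s, row=(x0 - x)*s  (x up, y left)
    A=np.array([[0,-1/s,x0],[-1/s,0,y0],[0,0,1.]])
    return cv2.warpPerspective(img,H(P,z)@A,(w,h),flags=cv2.INTER_CUBIC|cv2.WARP_INVERSE_MAP)
E
python3 - <<'E'
from h import *
P={n:T(n) for n in("top","side")}
for n in P:
    im=np.load(f"pics/{n}0.npz")["p"]; 
    cams.read_camera(n)
    for q in("white_ring","red_ring","grey_ring","stopper","beaker","gate_hinge","lane_stop","dish","marker"):
        r=spotter.spot_in(q,n)[:2]
        z=22 if "ring" in q else 18
        print(n,q,[(np.round(x["position"],1),round(x["score"],2),np.round(px2w(P[n],x["position"],z),1)) for x in r])
    p=ortho(P[n],im,18,720,-20,800,600,2.0)
    cv2.imwrite(f"pics/o_{n}.png",p[:,:,::-1])
E
```

```text
top white_ring [(array([221.2, 267. ]), 0.53, array([395. , 223.1])), (array([344.2, 186.5]), 0.5, array([592. , -83.4]))]
top red_ring [(array([302.2, 159.4]), 0.54, array([663.9,  20.6]))]
top grey_ring [(array([328.7, 160.6]), 0.55, array([660.1, -46.8])), (array([350.5, 179.4]), 0.55, array([ 610.2, -100.2]))]
top stopper [(array([171.4, 278.4]), 0.7, array([369.5, 343.1])), (array([372.4, 138.2]), 0.27, array([ 720.6, -162.8]))]
top beaker [(array([371.6, 136.4]), 0.92, array([ 725.5, -161. ]))]
top gate_hinge [(array([308.6, 190.9]), 0.78, array([582.5,   6.2]))]
top lane_stop [(array([305.9, 189.9]), 0.88, array([585.1,  12.9]))]
top dish [(array([337.8, 109.3]), 0.68, array([800.9, -76.4])), (array([325.7, 160.7]), 0.53, array([661.2, -39.7]))]
top marker [(array([196.5, 319.2]), 0.81, array([273.3, 280.6])), (array([373.4, 137.4]), 0.42, array([ 722.7, -165.5]))]
side white_ring [(array([306.7, 266.6]), 0.63, array([ 608.7, -104.2])), (array([232.1, 183. ]), 0.58, array([394.3, 205.8]))]
side red_ring [(array([334.9, 234.5]), 0.71, array([677.8,   3.9])), (array([327.8, 251.4]), 0.27, array([658.6, -54.4]))]
side grey_ring [(array([327.9, 250.3]), 0.51, array([658.9, -50.8]))]
side stopper []
side beaker [(array([359. , 282.8]), 0.97, array([ 725.3, -144.7]))]
side gate_hinge [(array([303.5, 242.6]), 0.92, array([600.5, -22.8]))]
side lane_stop [(array([308.9, 240.1]), 0.94, array([613.6, -13.7]))]
side dish [(array([388.4, 263. ]), 0.72, array([798.1, -83.1])), (array([331.7, 234.2]), 0.45, array([670.3,   8.9]))]
side marker [(array([197.4, 172.8]), 0.62, array([283.6, 257.7]))]
```

View pics/o_top.png

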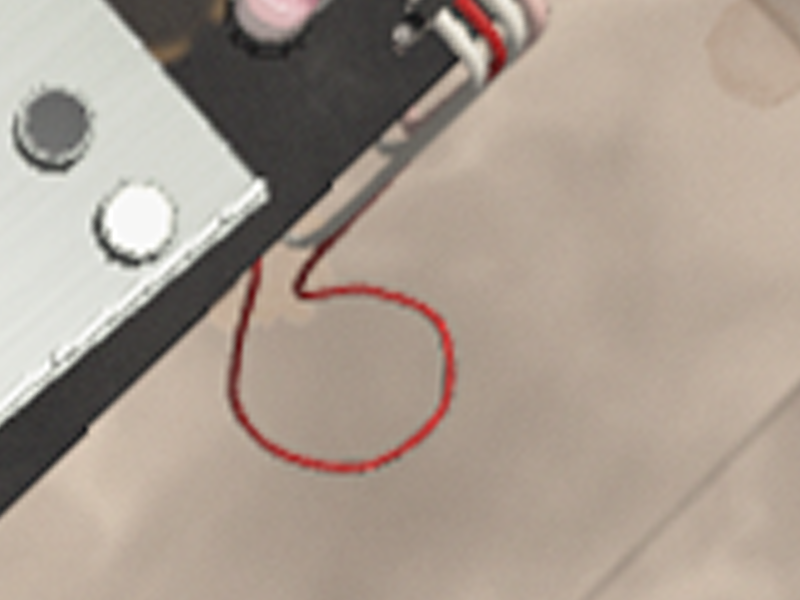

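View pics/o_side.png

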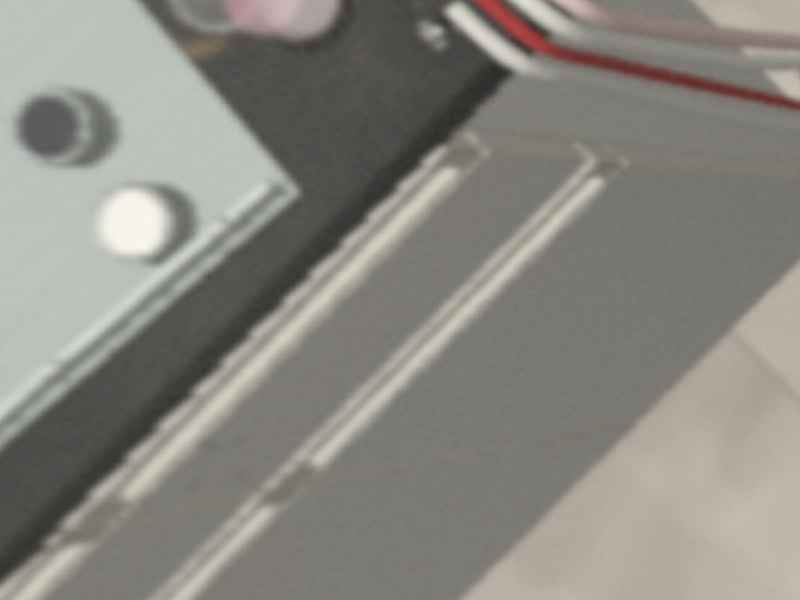

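```bash
python3 - <<'E'
from h import *
im=np.load("pics/top0.npz")["p"]
p=ortho(T("top"),im,18,750,170,600,600,1.75)
for i in range(0,600,175//2): cv2.putText(p,str(int(170-i/1.75)),(i,10),0,.35,(255,0,0));cv2.putText(p,str(int(750-i/1.75)),(0,i+4),0,.35,(255,0,0))
cv2.imwrite(f"pics/o_top2.png",p[:,:,::-1])
E
```

```text
(no output)
```

View pics/o_top2.png

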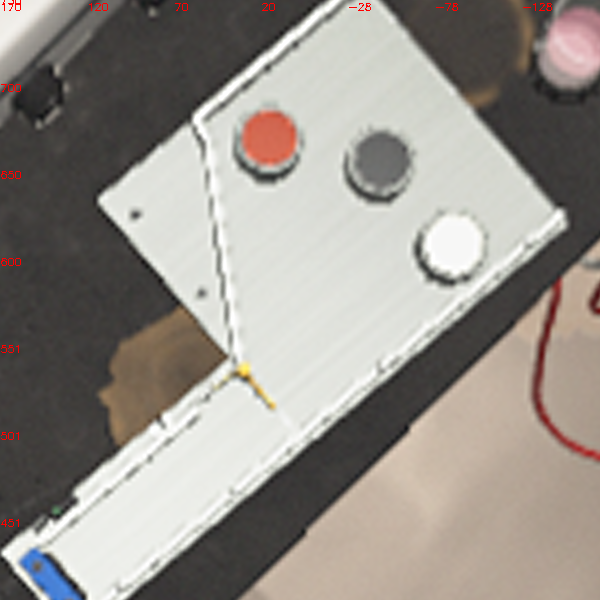

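The rectified view shows the straight fence running from (567,215) to (110,595), the fence corner at (197,118) and the hinge at (243,370). White is at (453,245), grey at (380,163) and red at (268,140). Next I fit the tray pose and check the heights of nearby obstacles.

```bash
cat >> h.py <<'E'
def mag(th,o):
    t=np.radians(th);R=np.array([[np.cos(t),-np.sin(t)],[np.sin(t),np.cos(t)]]);o=np.array(o)
    return (lambda m:np.array(m)@R.T+o),(lambda w:(np.array(w)-o)@R)
E
python3 - <<'E'
from h import *
from scipy.optimize import least_squares
P=T("top")
def o2pix(uv):
    w=np.array([750-uv[1]/1.75,170-uv[0]/1.75,1]);q=H(P,18)@w;return q[:2]/q[2]
kp=[((567,215),(-200,24,18)),((110,595),None),((197,118),(-71,-141,18)),((235,358),(0,-28,18)),((243,370),(0,-24.5,21)),((383,2),None)]
def res(p):
    f,_=mag(p[0],p[1:]);r=[]
    for uv,m in kp:
        if m: w=f(m[:2]);r+=list(px2w(P,o2pix(uv),m[2])-w)
    _,g=mag(p[0],p[1:]);r.append(g(px2w(P,o2pix((110,595)),18))[1]-24);return r
s=least_squares(res,[130,540,20]);print(s.x,np.round(s.fun,1))
f,g=mag(s.x[0],s.x[1:])
for n,uv in dict(white=(453,245),red=(269,138),grey=(381,159)).items():
    w=px2w(P,o2pix(uv),22);print(n,w.round(1),g(w).round(1))
for m in [(-120,-60),(152,0),(0,0)]: print(m,f(m).round(1))
# height map from depths
Z={}
for n in("top","side"):
    d=np.load(f"pics/{n}0.npz")["d"];c=cams.camera_params(n);k=K(c)
    v,u=np.mgrid[:420,:560];X=np.stack([(u-k[0,2])/k[0,0]*d,-(v-k[1,2])/k[1,1]*d,-d],-1)[d>0]
    w=(X-c["camera_from_world"][:3,3])@c["camera_from_world"][:3,:3]
    m=g(w[:,:2]);
    for a in range(-320,240,40):
        row=[]
        for b in range(-360,80,40):
            k2=(abs(m[:,0]-a)<20)&(abs(m[:,1]-b)<20);row.append(int(np.percentile(w[k2,2],97)) if k2.sum()>3 else -999)
        Z.setdefault(a,[]).append(row)
print("y",list(range(-360,80,40)))
for a in Z:print(a,np.max(Z[a],0))
E
```

```text
[129.90793325 521.61170109  16.81834469] [-4.4 -2.   7.3  4.6  2.3  0.9 -2.4 -1.2  3.7]
white [609.  -88.1] [-136.5    0.3]
red [669.9  16.6] [ -95.3 -113.6]
grey [657.9 -47.1] [-136.5  -63.5]
(-120, -60) [644.6 -36.7]
(152, 0) [424.1 133.4]
(0, 0) [521.6  16.8]
y [-360, -320, -280, -240, -200, -160, -120, -80, -40, 0, 40]
-320 [ 2  2 95 94 66 59 51 23 18 21 13]
-280 [  2 115  93  88  49  22  20  50  56  53   3]
-240 [  5 115  60  17  20  21  21   4  55   3   3]
-200 [ 4  3 19 20 15 19 12  9  9  9 17]
-160 [ 3  3 20 20  5 20  9 24 23 24 19]
-120 [94 94 93 77 48 19 24 25 25 24 18]
-80 [196 194  94  78  48  20  24  23   9   9  19]
-40 [136 194  95  78  54   9  20  20  18   9  18]
0 [198 195  95  79  62   8  10   9  21  18  18]
40 [95 96 93 77  4  4  3  4 18 19 18]
80 [  3   2  39  96 104  69   4   4  18  18  18]
120 [  3   3 118 128 129 122  26   3  24  18  19]
160 [  4   3 125 132 133 127  54   4  14  26  22]
200 [125   3 121 130 130 124  47   4  16   3   3]
```

```bash
python3 -m pendant '[{"gripper":1,"translation":[0.018,0.031,0],"roll":0.75},{"gripper":1,"translation":[0.018,0.031,0],"roll":0.75},{"gripper":1,"translation":[0.018,0.031,0],"roll":0.75},{"gripper":1,"translation":[0.018,0.031,0],"roll":0.75},{"gripper":1,"translation":[0.018,0.031,0],"roll":0.75},{"gripper":1,"translation":[0.018,0.031,0],"roll":0.75},{"gripper":1,"translation":[0.018,0.031,0],"roll":0.75},{"gripper":1,"translation":[0.018,0.031,0],"roll":0.75},{"gripper":1,"translation":[0.018,0.031,0],"roll":0.75},{"gripper":1,"translation":[0.018,0.031,0],"roll":0.75},{"gripper":1,"translation":[0.018,0.031,0],"roll":0.75},{"gripper":1,"translation":[0.018,0.031,0],"roll":0.75},{"gripper":1,"translation":[0.018,0.031,0],"roll":0.75},{"gripper":1,"translation":[0.018,0.031,0],"roll":0.75},{"gripper":1,"translation":[0.018,0.031,0],"roll":0.75},{"gripper":1,"translation":[0.018,0.031,0],"roll":0.75},{"gripper":1,"translation":[0.018,0.031,0],"roll":0.75},{"gripper":1,"translation":[0.018,0.031,0],"roll":0.75},{"gripper":1,"translation":[0,0,0],"roll":0},{"gripper":1,"translation":[0,0,0],"roll":0}]'
python3 - <<'E'
from h import *
P=T("wrist");p,d=cams.read_camera("wrist");np.savez("pics/w0.npz",p=p,d=d,P=P)
f,g=mag(129.9,(521.6,16.8))
# ortho in approx magazine axes at z=18: col=(x+230)*2, row=(40-y)*2 -> 
s=2.;t=np.radians(129.9);R=np.array([[np.cos(t),-np.sin(t)],[np.sin(t),np.cos(t)]])
A=np.eye(3);A[:2,:2]=R@np.diag([1/s,-1/s]);A[:2,2]=R@[-220,50]+[521.6,16.8]
q=cv2.warpPerspective(p,H(P,18)@A,(800,440),flags=cv2.INTER_CUBIC|cv2.WARP_INVERSE_MAP)
cv2.imwrite("pics/w0.png",q[:,:,::-1])
E
```

```text
clock: 2.77
ee_pos: [603.4, 1.5, 222.2]
eef_rot: [-179.9, -0.0, 40.3]
force: [0.4, -0.6, 0.6]
finger_gap: 0.6
finger_force: 0.0
```

View pics/w0.png

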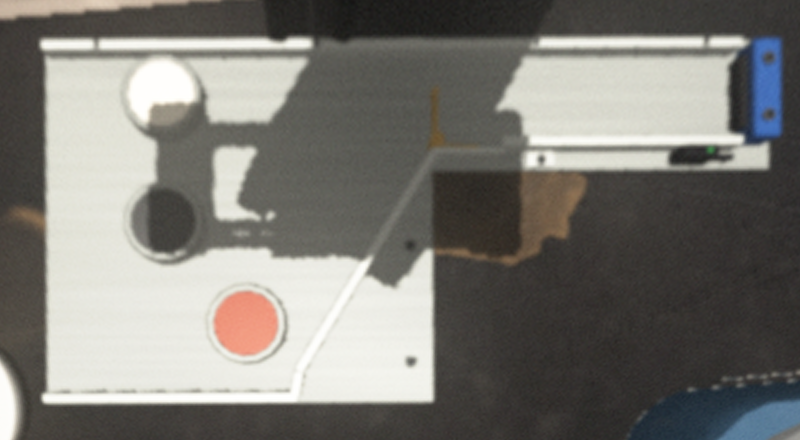

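The wrist view is clear. The lane runs along the image and the red pellet is near the slanting fence. The tray sits about 3 mm further in y than my first fit, so the corrected origin is about (519.5, 14.1), yaw 129.9. The pellets in the magazine frame are white (-137,-2), grey (-137,-65) and red (-95,-115).

Next I drop the closed fingers behind white.

```bash
python3 -m pendant '[{"gripper":1,"translation":[0.0082,-0.0318,0],"roll":0},{"gripper":1,"translation":[0.0082,-0.0318,0],"roll":0},{"gripper":1,"translation":[0.0082,-0.0318,0],"roll":0},{"gripper":1,"translation":[0.0082,-0.0318,0],"roll":-0.4},{"gripper":1,"translation":[0,0,-0.035],"roll":0},{"gripper":1,"translation":[0,0,-0.035],"roll":0},{"gripper":1,"translation":[0,0,-0.035],"roll":0},{"gripper":1,"translation":[0,0,-0.035],"roll":0},{"gripper":1,"translation":[0,0,-0.03],"roll":0},{"gripper":1,"translation":[0,0,-0.02],"roll":0},{"gripper":1,"translation":[0,0,0],"roll":0},{"gripper":1,"translation":[0,0,0],"roll":0}]'
python3 - <<'E'
from h import *
f,g=mag(129.9,(519.5,14.1));print(g(robot.read_state()["ee_pos"][:2]).round(1))
c=[]
for n in("top","side"):
    p,d=cams.read_camera(n);w=np.r_[f((-150,-20)),25,1];q=T(n)@w;q=(q[:2]/q[2]).astype(int)
    c.append(cv2.resize(p[q[1]-65:q[1]+65,q[0]-65:q[0]+65],(400,400),interpolation=cv2.INTER_CUBIC))
cv2.imwrite("pics/a1.png",np.hstack(c)[:,:,::-1])
E
```

```text
clock: 3.82
ee_pos: [634.9, -129.9, 32.3]
eef_rot: [-180.0, 0.1, 39.5]
force: [-0.8, -0.9, 1.1]
finger_gap: 0.8
finger_force: 0.0
[-184.5    3.8]
```

View pics/a1.png

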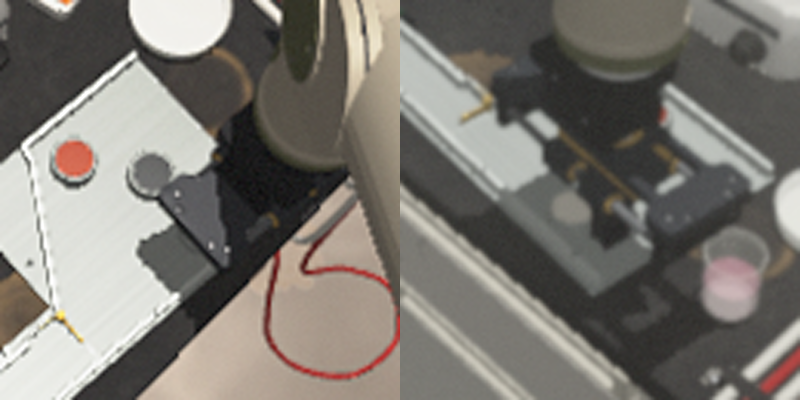

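Side view: the closed fingers are just behind the white pellet, which is at about (570,208), and the beaker is clear. Next I go down to rim height and push along the lane.

```bash
python3 -m pendant '[{"gripper":1,"translation":[0.0017,0.0014,-0.012],"roll":0.3},{"gripper":1,"translation":[0,0,-0.010],"roll":0},{"gripper":1,"translation":[-0.0032,0.0038,0],"roll":0},{"gripper":1,"translation":[-0.0032,0.0038,0],"roll":0},{"gripper":1,"translation":[-0.0064,0.0077,0],"roll":0},{"gripper":1,"translation":[-0.0064,0.0077,0],"roll":0},{"gripper":1,"translation":[-0.0064,0.0077,0],"roll":0},{"gripper":1,"translation":[-0.0064,0.0077,0],"roll":0},{"gripper":1,"translation":[-0.0064,0.0077,0],"roll":0},{"gripper":1,"translation":[-0.0064,0.0077,0],"roll":0},{"gripper":1,"translation":[-0.0064,0.0077,0],"roll":0},{"gripper":1,"translation":[-0.0064,0.0077,0],"roll":0},{"gripper":1,"translation":[-0.0064,0.0077,0],"roll":0},{"gripper":1,"translation":[-0.0064,0.0077,0],"roll":0},{"gripper":1,"translation":[-0.0032,0.0038,0],"roll":0}]'
cat >> h.py <<'E'
f,g=mag(129.9,(519.5,14.1))
def look(n,name,m=(-20,-30),r=75):
    p,d=cams.read_camera(n);q=T(n)@np.r_[f(m),22,1];q=(q[:2]/q[2]).astype(int)
    cv2.imwrite(f"pics/{name}.png",cv2.resize(p[q[1]-r:q[1]+r,q[0]-r:q[0]+r],(600,600),interpolation=cv2.INTER_CUBIC)[:,:,::-1])
def rings(n):
    cams.read_camera(n);P=T(n)
    for q in("white","red","grey"):
        r=spotter.silhouettes(q+"_powder",n)[:3]
        print(n,q,[(round(x["score"],2),g(px2w(P,x["position"],22)).round(1).tolist(),int(x["pixels"].sum())) for x in r])
E
python3 - <<'E'
from h import *
print(g(robot.read_state()["ee_pos"][:2]).round(1))
rings("side");rings("top")
E
```

```text
clock: 5.17
ee_pos: [563.0, -37.2, 10.5]
eef_rot: [-180.0, 0.0, 40.0]
force: [-0.5, 0.2, 0.4]
finger_gap: 0.7
finger_force: 0.2
[-67.2  -0.5]
side white [(0.38, [224.5, -29.8], 56)]
side red [(0.57, [-90.6, -119.5], 73)]
side grey [(0.68, [-143.8, -57.5], 70)]
top white []
top red []
top grey [(0.35, [-87.4, -117.3], 201)]
```

```bash
python3 -m pendant '[{"gripper":1,"translation":[-0.0032,0.0038,0],"roll":0},{"gripper":1,"translation":[-0.0064,0.0077,0],"roll":0},{"gripper":1,"translation":[-0.0064,0.0077,0],"roll":0},{"gripper":1,"translation":[-0.0064,0.0077,0],"roll":0},{"gripper":1,"translation":[-0.0064,0.0077,0],"roll":0},{"gripper":1,"translation":[-0.0032,0.0038,0],"roll":0}]'
python3 - <<'E'
from h import *
print(g(robot.read_state()["ee_pos"][:2]).round(1))
rings("side");look("side","s2",(-10,-10),60)
E
```

```text
clock: 6.07
ee_pos: [530.7, 1.6, 10.6]
eef_rot: [-180.0, 0.0, 40.0]
force: [0.2, -0.6, -0.4]
finger_gap: 0.3
finger_force: 0.3
[-16.7  -0.6]
side white [(0.5, [229.5, -32.6], 37)]
side red [(0.32, [-109.8, -38.1], 4465)]
side grey [(0.63, [-105.4, -48.7], 4603)]
```

View pics/s2.png

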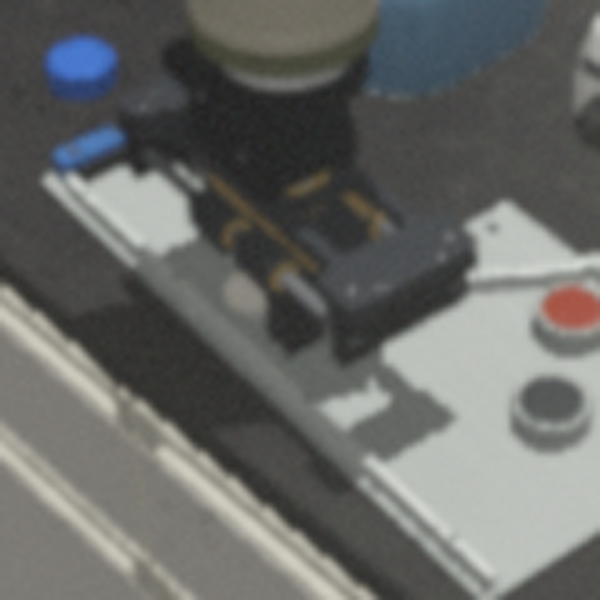

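White is at (243,297), at the mouth just ahead of the fingertips, and red and grey are undisturbed. Next I push it through, lift, and go over to red.

```bash
python3 -m pendant '[{"gripper":1,"translation":[-0.0064,0.0077,0],"roll":0},{"gripper":1,"translation":[-0.0064,0.0077,0],"roll":0},{"gripper":1,"translation":[-0.0064,0.0077,0],"roll":0},{"gripper":1,"translation":[-0.0064,0.0077,0],"roll":0},{"gripper":1,"translation":[-0.0064,0.0077,0],"roll":0},{"gripper":1,"translation":[-0.0064,0.0077,0],"roll":0},{"gripper":1,"translation":[-0.0064,0.0077,0],"roll":0},{"gripper":1,"translation":[-0.0064,0.0077,0],"roll":0},{"gripper":1,"translation":[-0.0032,0.0038,0],"roll":0},{"gripper":1,"translation":[0,0,0],"roll":0},{"gripper":1,"translation":[0,0,0.03],"roll":0},{"gripper":1,"translation":[0,0,0.03],"roll":0},{"gripper":1,"translation":[0,0,0.03],"roll":0},{"gripper":1,"translation":[0.0341,-0.0108,0],"roll":0},{"gripper":1,"translation":[0.0341,-0.0108,0],"roll":0},{"gripper":1,"translation":[0.0341,-0.0108,0],"roll":0},{"gripper":1,"translation":[0.0341,-0.0108,0],"roll":0},{"gripper":1,"translation":[0.0341,-0.0108,0],"roll":0},{"gripper":1,"translation":[0.0341,-0.0108,0],"roll":0},{"gripper":1,"translation":[0.0341,-0.0108,0],"roll":0}]'
python3 - <<'E'
from h import *
print(g(robot.read_state()["ee_pos"][:2]).round(1))
rings("side");rings("top")
E
```

```text
clock: 7.98
ee_pos: [717.8, -12.0, 100.1]
eef_rot: [180.0, 0.0, 39.9]
force: [0.1, 0.6, 0.1]
finger_gap: 0.7
finger_force: 0.0
[-147.2 -135.4]
side white [(0.41, [240.7, -29.9], 52), (0.4, [93.4, 3.8], 74)]
side red [(0.45, [-100.8, -118.0], 69)]
side grey [(0.63, [-145.6, -65.6], 95), (0.49, [-89.3, -35.3], 5431)]
top white [(0.52, [102.5, 3.2], 136), (0.51, [240.4, -39.1], 129)]
top red []
top grey [(0.66, [348.2, -92.3], 157), (0.42, [-133.8, -68.3], 107)]
```

```bash
python3 -m pendant '[{"gripper":1,"translation":[0,0,-0.025],"roll":0},{"gripper":1,"translation":[0,0,-0.025],"roll":0},{"gripper":1,"translation":[0,0,-0.025],"roll":0},{"gripper":1,"translation":[0,0,-0.015],"roll":0},{"gripper":1,"translation":[0,0,0],"roll":0},{"gripper":1,"translation":[-0.0051,0.0061,0],"roll":0},{"gripper":1,"translation":[-0.0051,0.0061,0],"roll":0},{"gripper":1,"translation":[-0.0051,0.0061,0],"roll":0},{"gripper":1,"translation":[-0.0051,0.0061,0],"roll":0},{"gripper":1,"translation":[-0.0079,-0.0011,0],"roll":0},{"gripper":1,"translation":[-0.0079,-0.0011,0],"roll":0},{"gripper":1,"translation":[-0.0079,-0.0011,0],"roll":0},{"gripper":1,"translation":[-0.0079,-0.0011,0],"roll":0},{"gripper":1,"translation":[-0.0079,-0.0011,0],"roll":0},{"gripper":1,"translation":[0,0,0],"roll":0}]'
python3 - <<'E'
from h import *
print(g(robot.read_state()["ee_pos"][:2]).round(1))
rings("side");rings("top");look("side","s3",(-70,-70),60)
E
```

```text
clock: 9.63
ee_pos: [656.0, 3.4, 11.1]
eef_rot: [179.7, 0.1, 39.7]
force: [3.5, -7.3, 1.3]
finger_gap: 0.6
finger_force: 4.3
[-95.7 -97.8]
side white [(0.4, [90.5, 3.9], 77)]
side red [(0.53, [-72.7, -89.1], 69), (0.48, [-84.6, -39.2], 4731), (0.45, [-251.2, -52.8], 524)]
side grey []
top white [(0.54, [95.3, 8.4], 115), (0.28, [-293.7, -46.6], 66)]
top red [(0.41, [94.0, 0.8], 124)]
top grey []
```

View pics/s3.png

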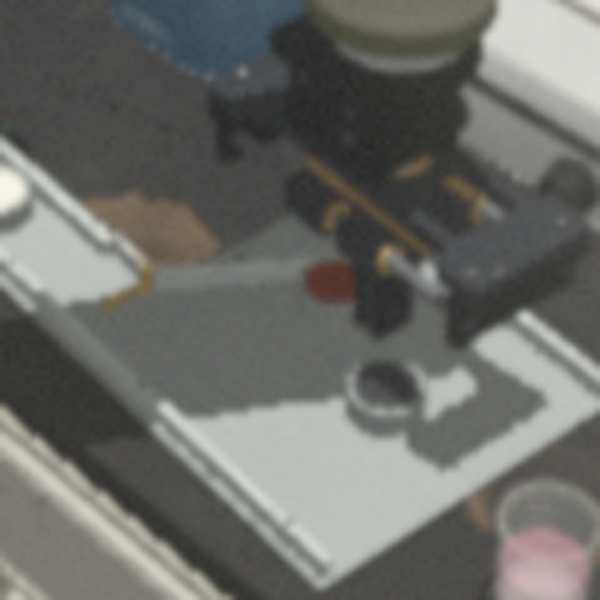

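Red is at (330,282), sliding along the slanting fence ahead of the fingertips. Grey at (388,390) is untouched, the gate is shut and white is in the lane. Next I continue along the funnel.

```bash
python3 -m pendant '[{"gripper":1,"translation":[-0.0079,-0.0011,0],"roll":0},{"gripper":1,"translation":[-0.0079,-0.0011,0],"roll":0},{"gripper":1,"translation":[-0.0079,-0.0011,0],"roll":0},{"gripper":1,"translation":[-0.0079,-0.0011,0],"roll":0},{"gripper":1,"translation":[-0.0079,-0.0011,0],"roll":0},{"gripper":1,"translation":[-0.0079,-0.0011,0],"roll":0},{"gripper":1,"translation":[-0.0079,-0.0011,0],"roll":0},{"gripper":1,"translation":[-0.0079,-0.0011,0],"roll":0},{"gripper":1,"translation":[-0.0079,-0.0011,0],"roll":0},{"gripper":1,"translation":[-0.0079,-0.0011,0],"roll":0}]'
python3 - <<'E'
from h import *
print(g(robot.read_state()["ee_pos"][:2]).round(1))
rings("side");rings("wrist")
p,d=cams.read_camera("wrist");hsv=cv2.cvtColor(p,cv2.COLOR_RGB2HSV)
m=((hsv[...,0]<10)|(hsv[...,0]>172))&(hsv[...,1]>120)
n,l,st,c=cv2.connectedComponentsWithStats(m.astype(np.uint8))
P=T("wrist")
for i in range(1,n):
    if st[i,4]>150: print(st[i],g(px2w(P,c[i],22)).round(1))
cv2.imwrite("pics/w3.png",p[:,:,::-1])
E
```

```text
clock: 10.92
ee_pos: [576.5, -13.5, 10.8]
eef_rot: [179.6, 0.4, 39.4]
force: [-2.9, -21.2, 2.9]
finger_gap: 0.5
finger_force: 9.2
[-57.8 -26. ]
side white [(0.6, [89.4, 8.4], 82), (0.51, [228.9, -31.9], 56), (0.46, [331.0, 22.1], 171)]
side red [(0.7, [-139.1, -61.0], 190)]
side grey [(0.69, [-144.0, -65.2], 93)]
wrist white []
wrist red [(0.92, [-44.4, -54.3], 2911)]
wrist grey [(0.75, [-136.5, -65.4], 3213)]
[ 226  197   61   58 2658] [-43.7 -54.2]
```

The fingers slipped past red, which now stands at (-44,-54) by the slanting fence. I back off, lift, and go round behind it.

```bash
python3 -m pendant '[{"gripper":1,"translation":[-0.0032,-0.0079,0],"roll":0},{"gripper":1,"translation":[-0.0032,-0.0079,0],"roll":0},{"gripper":1,"translation":[0,0,0],"roll":0},{"gripper":1,"translation":[0,0,0.025],"roll":0},{"gripper":1,"translation":[0,0,0.03],"roll":0},{"gripper":1,"translation":[0.028,0.0195,0],"roll":0},{"gripper":1,"translation":[0.028,0.0195,0],"roll":0},{"gripper":1,"translation":[0,0,0],"roll":0},{"gripper":1,"translation":[0,0,0],"roll":0}]'
cat >> h.py <<'E'
def wr():
    s=robot.read_state();print("tcp",g(s["ee_pos"][:2]).round(1),s["ee_pos"][2].round(1),s["force"].round(1))
    P=T("wrist");p,d=cams.read_camera("wrist")
    for q in("white","red","grey"):
        for x in spotter.silhouettes(q+"_powder","wrist")[:2]:
            print(q,round(x["score"],2),g(px2w(P,x["position"],22)).round(1).tolist(),int(x["pixels"].sum()))
    return p,P
E
python3 -c "
from h import *
wr()"
```

```text
clock: 12.12
ee_pos: [627.3, 23.3, 65.3]
eef_rot: [-179.9, -0.1, 40.1]
force: [-0.3, -0.8, -0.0]
finger_gap: -0.0
finger_force: 0.0
tcp [-62.1 -88.6] 65.3 [-0.3 -0.8 -0. ]
white 0.76 [99.4, 2.8] 1036
red 0.57 [-41.2, -66.4] 168
grey 0.76 [-140.0, -68.5] 948
grey 0.74 [-96.2, -111.1] 40178
```

```bash
python3 -m pendant '[{"gripper":1,"translation":[-0.003,-0.0018,0],"roll":-6.4},{"gripper":1,"translation":[0,0,0],"roll":-6.4},{"gripper":1,"translation":[0,0,0],"roll":-6.4},{"gripper":1,"translation":[0,0,0],"roll":-6.4},{"gripper":1,"translation":[0,0,0],"roll":-6.4},{"gripper":1,"translation":[0,0,-0.025],"roll":0},{"gripper":1,"translation":[0,0,-0.02],"roll":0},{"gripper":1,"translation":[0,0,-0.01],"roll":0},{"gripper":1,"translation":[0,0,0],"roll":0},{"gripper":1,"translation":[-0.0079,-0.0011,0],"roll":0},{"gripper":1,"translation":[-0.0079,-0.0011,0],"roll":0},{"gripper":1,"translation":[-0.0079,-0.0011,0],"roll":0},{"gripper":1,"translation":[-0.0079,-0.0011,0],"roll":0},{"gripper":1,"translation":[-0.0079,-0.0011,0],"roll":0}]'
python3 -c "
from h import *
wr()"
```

```text
clock: 13.48
ee_pos: [584.0, 13.1, 11.4]
eef_rot: [180.0, -0.1, 7.9]
force: [0.9, 0.1, 0.1]
finger_gap: 0.4
finger_force: 0.3
tcp [-42.1 -48.8] 11.4 [0.9 0.1 0.1]
white 0.47 [-108.6, -85.8] 95008
red 0.42 [-18.1, -12.9] 140
grey 0.79 [-135.8, -65.2] 3476
```

```bash
python3 -m pendant '[{"gripper":1,"translation":[-0.0079,-0.0011,0],"roll":0},{"gripper":1,"translation":[-0.0079,-0.0011,0],"roll":0},{"gripper":1,"translation":[-0.0079,-0.0011,0],"roll":0},{"gripper":1,"translation":[-0.004,-0.0006,0],"roll":0},{"gripper":1,"translation":[0,0,0],"roll":0},{"gripper":1,"translation":[0.0148,0.0021,0],"roll":0},{"gripper":1,"translation":[0.016,-0.0192,0],"roll":6.4},{"gripper":1,"translation":[0,0,0],"roll":6.4},{"gripper":1,"translation":[-0.0146,-0.0122,0],"roll":6.4},{"gripper":1,"translation":[-0.0146,-0.0122,0],"roll":6.4},{"gripper":1,"translation":[0,0,0],"roll":6.4},{"gripper":1,"translation":[0,0,0],"roll":0}]'
python3 -c "
from h import *
p,P=wr();rings('side');look('side','s4',(-30,-20),50)
"
```

```text
clock: 14.68
ee_pos: [557.6, -33.1, 10.4]
eef_rot: [-180.0, 0.0, 40.1]
force: [0.8, -0.5, 0.9]
finger_gap: 0.2
finger_force: 0.0
tcp [-60.7   1. ] 10.4 [ 0.8 -0.5  0.9]
white 0.43 [86.7, -4.0] 124
red 0.57 [-9.3, -5.4] 990
grey 0.62 [-137.8, -65.9] 3630
side white [(0.52, [229.5, -30.3], 48), (0.41, [97.6, 2.0], 52)]
side red []
side grey [(0.67, [-143.0, -69.2], 75), (0.59, [348.6, 12.6], 179)]
```

View pics/s4.png

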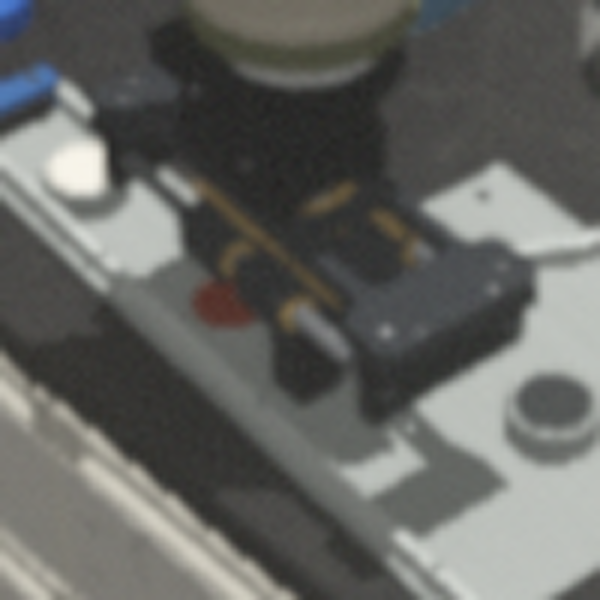

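Red is at (225,303) in the mouth, in line ahead of the fingertips, with white in the lane at (75,165) and grey untouched. Next I push red in.

```bash
python3 -m pendant '[{"gripper":1,"translation":[-0.0032,0.0038,0],"roll":0},{"gripper":1,"translation":[-0.0064,0.0077,0],"roll":0},{"gripper":1,"translation":[-0.0064,0.0077,0],"roll":0},{"gripper":1,"translation":[-0.0064,0.0077,0],"roll":0},{"gripper":1,"translation":[-0.0032,0.0038,0],"roll":0}]'
python3 -c "
from h import *
wr()
"
```

```text
clock: 15.55
ee_pos: [531.5, 0.4, 10.6]
eef_rot: [-180.0, 0.0, 40.0]
force: [-0.1, -1.3, -0.5]
finger_gap: 0.4
finger_force: 0.3
tcp [-18.2  -0.4] 10.6 [-0.1 -1.3 -0.5]
red 0.9 [11.0, -8.1] 837
grey 0.9 [-135.5, -64.6] 3341
```

```bash
python3 -m pendant '[{"gripper":1,"translation":[-0.0064,0.0077,0],"roll":0},{"gripper":1,"translation":[-0.0064,0.0077,0],"roll":0},{"gripper":1,"translation":[-0.0064,0.0077,0],"roll":0},{"gripper":1,"translation":[-0.0064,0.0077,0],"roll":0},{"gripper":1,"translation":[-0.0064,0.0077,0],"roll":0},{"gripper":1,"translation":[-0.0064,0.0077,0],"roll":0},{"gripper":1,"translation":[-0.0032,0.0038,0],"roll":0},{"gripper":1,"translation":[0,0,0],"roll":0},{"gripper":1,"translation":[0,0,0.03],"roll":0},{"gripper":1,"translation":[0,0,0.03],"roll":0},{"gripper":1,"translation":[0,0,0.03],"roll":0},{"gripper":1,"translation":[0.0328,-0.0125,0],"roll":0},{"gripper":1,"translation":[0.0328,-0.0125,0],"roll":0},{"gripper":1,"translation":[0.0328,-0.0125,0],"roll":0},{"gripper":1,"translation":[0.0328,-0.0125,0],"roll":0},{"gripper":1,"translation":[0.0328,-0.0125,0],"roll":0},{"gripper":1,"translation":[0.0328,-0.0125,0],"roll":0},{"gripper":1,"translation":[0,0,0],"roll":0}]'
python3 -c "
from h import *
wr();rings('top')
"
```

```text
clock: 17.25
ee_pos: [691.8, -30.8, 98.6]
eef_rot: [179.9, 0.0, 39.6]
force: [0.5, -0.3, -0.8]
finger_gap: 0.4
finger_force: 0.0
tcp [-144.9 -103.4] 98.6 [ 0.5 -0.3 -0.8]
grey 0.56 [-126.0, -68.3] 202
top white [(0.69, [115.7, 2.1], 104), (0.48, [240.0, -39.6], 124)]
top red []
top grey [(0.73, [-46.4, -50.1], 5831), (0.63, [-128.4, -73.3], 105)]
```

```bash
python3 -m pendant '[{"gripper":1,"translation":[0,0,-0.03],"roll":0},{"gripper":1,"translation":[0,0,-0.03],"roll":0},{"gripper":1,"translation":[0,0,-0.02],"roll":0},{"gripper":1,"translation":[0,0,-0.01],"roll":0},{"gripper":1,"translation":[0,0,0],"roll":0},{"gripper":1,"translation":[0,0,0],"roll":0}]'
python3 -c "
from h import *
wr()
"
```

```text
clock: 18.15
ee_pos: [688.3, -26.2, 11.5]
eef_rot: [180.0, -0.0, 39.9]
force: [-0.1, -1.0, 1.0]
finger_gap: 0.5
finger_force: 0.0
tcp [-139.1 -103.6] 11.5 [-0.1 -1.   1. ]
white 0.65 [-139.6, -56.6] 376
red 0.54 [-138.4, -55.1] 426
grey 0.75 [-139.2, -57.4] 419
```

```bash
python3 -m pendant '[{"gripper":1,"translation":[-0.0077,-0.0064,0],"roll":0},{"gripper":1,"translation":[-0.0077,-0.0064,0],"roll":0},{"gripper":1,"translation":[-0.0077,-0.0064,0],"roll":0},{"gripper":1,"translation":[-0.0077,-0.0064,0],"roll":0},{"gripper":1,"translation":[-0.0077,-0.0064,0],"roll":0},{"gripper":1,"translation":[-0.0077,-0.0064,0],"roll":0},{"gripper":1,"translation":[-0.0054,-0.0045,0],"roll":0},{"gripper":1,"translation":[-0.0046,-0.0038,0],"roll":0},{"gripper":1,"translation":[0,0,0],"roll":0},{"gripper":1,"translation":[0.0115,0.0096,0],"roll":0},{"gripper":1,"translation":[0.0138,-0.0165,0],"roll":0},{"gripper":1,"translation":[0.0138,-0.0165,0],"roll":0},{"gripper":1,"translation":[0,0,0],"roll":0},{"gripper":1,"translation":[-0.0173,-0.0144,0],"roll":0},{"gripper":1,"translation":[-0.0173,-0.0144,0],"roll":0},{"gripper":1,"translation":[0,0,0],"roll":0},{"gripper":1,"translation":[0,0,0],"roll":0}]'
python3 -c "
from h import *
wr();rings('side')
"
```

```text
clock: 19.77
ee_pos: [635.5, -126.4, 10.4]
eef_rot: [180.0, 0.1, 39.8]
force: [-0.6, 0.0, -0.6]
finger_gap: 0.4
finger_force: 0.0
tcp [-182.2    1.1] 10.4 [-0.6  0.  -0.6]
grey 0.65 [-138.7, -7.2] 887
grey 0.17 [-141.1, -11.7] 2280
side white [(0.57, [123.2, 1.5], 64)]
side red [(0.41, [76.9, 5.2], 94)]
side grey [(0.6, [-145.0, 4.7], 55)]
```

```bash
python3 -m pendant '[{"gripper":1,"translation":[-0.0032,0.0038,0],"roll":0},{"gripper":1,"translation":[-0.0032,0.0038,0],"roll":0},{"gripper":1,"translation":[-0.0064,0.0077,0],"roll":0},{"gripper":1,"translation":[-0.0064,0.0077,0],"roll":0},{"gripper":1,"translation":[-0.0064,0.0077,0],"roll":0},{"gripper":1,"translation":[-0.0064,0.0077,0],"roll":0},{"gripper":1,"translation":[-0.0064,0.0077,0],"roll":0},{"gripper":1,"translation":[-0.0064,0.0077,0],"roll":0},{"gripper":1,"translation":[-0.0064,0.0077,0],"roll":0},{"gripper":1,"translation":[-0.0064,0.0077,0],"roll":0},{"gripper":1,"translation":[-0.0064,0.0077,0],"roll":0},{"gripper":1,"translation":[-0.0064,0.0077,0],"roll":0},{"gripper":1,"translation":[-0.0064,0.0077,0],"roll":0},{"gripper":1,"translation":[-0.0032,0.0038,0],"roll":0}]'
python3 -c "
from h import *
wr()
"
```

```text
clock: 21.33
ee_pos: [555.3, -27.7, 10.6]
eef_rot: [-180.0, 0.0, 40.0]
force: [0.6, -0.2, 0.1]
finger_gap: 0.9
finger_force: 0.1
tcp [-55.   -0.7] 10.6 [ 0.6 -0.2  0.1]
white 0.73 [64.8, -8.2] 3482
red 0.59 [69.2, -2.9] 1304
grey 0.89 [-25.0, -9.4] 740
```

```bash
python3 -m pendant '[{"gripper":1,"translation":[-0.0032,0.0038,0],"roll":0},{"gripper":1,"translation":[-0.0064,0.0077,0],"roll":0},{"gripper":1,"translation":[-0.0064,0.0077,0],"roll":0},{"gripper":1,"translation":[-0.0064,0.0077,0],"roll":0},{"gripper":1,"translation":[-0.0064,0.0077,0],"roll":0},{"gripper":1,"translation":[-0.0032,0.0038,0],"roll":0},{"gripper":1,"translation":[-0.0032,0.0038,0],"roll":0},{"gripper":1,"translation":[-0.0032,0.0038,0],"roll":0},{"gripper":1,"translation":[-0.0016,0.0019,0],"roll":0},{"gripper":1,"translation":[-0.0016,0.0019,0],"roll":0},{"gripper":1,"translation":[0,0,0],"roll":0}]'
python3 -c "
from h import *
wr()
"
```

```text
clock: 22.45
ee_pos: [514.5, 20.9, 10.6]
eef_rot: [-180.0, -0.0, 39.9]
force: [0.1, 0.3, -0.4]
finger_gap: 0.5
finger_force: 0.0
tcp [ 8.4 -0.5] 10.6 [ 0.1  0.3 -0.4]
white 0.6 [117.9, 0.8] 2296
red 0.57 [79.7, -1.1] 1745
red 0.34 [-52.8, -58.9] 87136
grey 0.66 [38.0, -8.4] 575
```

```bash
R='' ; python3 -m pendant '[{"gripper":1,"translation":[-0.0016,0.0019,0],"roll":0},{"gripper":1,"translation":[-0.0016,0.0019,0],"roll":0},{"gripper":1,"translation":[-0.0016,0.0019,0],"roll":0},{"gripper":1,"translation":[0,0,0],"roll":0}]'
python3 -m pendant '[{"gripper":1,"translation":[-0.0013,0.0015,0],"roll":0},{"gripper":1,"translation":[0,0,0],"roll":0}]'
python3 -c "
from h import *
wr()
"
```

```text
clock: 22.98
ee_pos: [509.4, 26.8, 10.6]
eef_rot: [-180.0, 0.0, 39.9]
force: [-0.6, -0.3, -0.4]
finger_gap: 0.5
finger_force: 0.2
clock: 23.15
ee_pos: [508.3, 28.1, 10.5]
eef_rot: [-180.0, 0.0, 39.9]
force: [1.5, -0.4, -0.8]
finger_gap: 0.6
finger_force: 0.1
tcp [17.9 -0.4] 10.5 [ 1.5 -0.4 -0.8]
white 0.61 [126.9, 0.5] 2250
red 0.67 [89.2, -0.5] 1794
grey 0.8 [46.6, -7.9] 679
```

```bash
python3 -m pendant '[{"gripper":1,"translation":[-0.0013,0.0015,0],"roll":0},{"gripper":1,"translation":[0,0,0],"roll":0}]'
python3 -m pendant '[{"gripper":1,"translation":[-0.0006,0.0008,0],"roll":0},{"gripper":1,"translation":[0,0,0],"roll":0}]'
python3 -m pendant '[{"gripper":1,"translation":[-0.0006,0.0008,0],"roll":0},{"gripper":1,"translation":[0,0,0],"roll":0}]'
python3 -c "
from h import *
wr()
"
```

```text
clock: 23.52
ee_pos: [507.2, 29.5, 10.6]
eef_rot: [180.0, -0.0, 39.9]
force: [-0.0, -1.0, -0.0]
finger_gap: 0.3
finger_force: 0.3
clock: 23.68
ee_pos: [506.7, 30.2, 10.6]
eef_rot: [180.0, -0.0, 39.9]
force: [0.0, -0.2, 0.1]
finger_gap: 0.5
finger_force: 0.3
clock: 23.85
ee_pos: [506.0, 31.0, 10.6]
eef_rot: [180.0, -0.0, 39.9]
force: [0.6, -0.5, 0.0]
finger_gap: 0.8
finger_force: 0.4
tcp [21.6 -0.5] 10.6 [ 0.6 -0.5  0. ]
white 0.92 [130.7, 1.0] 2312
red 0.88 [92.4, -1.3] 1821
grey 0.55 [51.8, -6.8] 677
```

```bash
python3 -m pendant '[{"gripper":1,"translation":[-0.0006,0.0008,0],"roll":0},{"gripper":1,"translation":[0,0,0],"roll":0}]'
python3 -m pendant '[{"gripper":1,"translation":[-0.0006,0.0008,0],"roll":0},{"gripper":1,"translation":[0,0,0],"roll":0}]'
python3 -m pendant '[{"gripper":1,"translation":[-0.0006,0.0008,0],"roll":0},{"gripper":1,"translation":[0,0,0],"roll":0}]'
python3 -c "
from h import *
wr()
"
```

```text
clock: 24.22
ee_pos: [505.6, 31.6, 10.6]
eef_rot: [180.0, -0.0, 39.9]
force: [0.2, -1.7, -0.6]
finger_gap: 0.7
finger_force: 1.0
clock: 24.38
ee_pos: [505.5, 31.9, 10.8]
eef_rot: [179.9, -0.0, 39.9]
force: [2.3, -4.2, -0.6]
finger_gap: 0.5
finger_force: 2.6
clock: 24.55
ee_pos: [505.4, 32.0, 11.0]
eef_rot: [179.9, -0.1, 39.9]
force: [4.7, -5.5, 0.1]
finger_gap: 0.5
finger_force: 4.1
tcp [22.8 -0.7] 11.0 [ 4.7 -5.5  0.1]
white 0.68 [130.5, 2.0] 2189
white 0.33 [95.3, -0.3] 1738
red 0.75 [93.3, -1.7] 1764
red 0.24 [90.5, -8.3] 3210
grey 0.8 [51.6, -9.3] 616
```

```bash
python3 -m pendant '[{"gripper":1,"translation":[0.0016,-0.0019,0],"roll":0},{"gripper":1,"translation":[0.0016,-0.0019,0],"roll":0},{"gripper":1,"translation":[0,0,0],"roll":0},{"gripper":1,"translation":[0,0,0.008],"roll":0},{"gripper":1,"translation":[0,0,0.015],"roll":0},{"gripper":1,"translation":[0,0,0.03],"roll":0},{"gripper":1,"translation":[0,0,0.035],"roll":0},{"gripper":1,"translation":[0,0,0.035],"roll":0},{"gripper":1,"translation":[0,0,0.035],"roll":0},{"gripper":1,"translation":[0.0265,-0.0102,0.01],"roll":0},{"gripper":1,"translation":[0.0265,-0.0102,0.01],"roll":0},{"gripper":1,"translation":[0.0265,-0.0102,0.01],"roll":0},{"gripper":1,"translation":[0.0265,-0.0102,0.01],"roll":0},{"gripper":1,"translation":[0,0,0],"roll":0},{"gripper":1,"translation":[0,0,0],"roll":0},{"gripper":1,"translation":[0,0,0],"roll":0}]'
python3 - <<'E'
from h import *
p,P=wr()
# gate: brass pixels, z=16
hsv=cv2.cvtColor(p,cv2.COLOR_RGB2HSV)
s=2.;t=np.radians(129.9);R=np.array([[np.cos(t),-np.sin(t)],[np.sin(t),np.cos(t)]])
A=np.eye(3);A[:2,:2]=R@np.diag([1/s,-1/s]);A[:2,2]=R@[-20,35]+[519.5,14.1]
for z in(16,22):
    q=cv2.warpPerspective(p,H(P,z)@A,(380,140),flags=cv2.INTER_CUBIC|cv2.WARP_INVERSE_MAP)
    h=cv2.cvtColor(q,cv2.COLOR_RGB2HSV)
    m=((h[...,0]>12)&(h[...,0]<30)&(h[...,1]>110)&(h[...,2]>40)).astype(np.uint8)
    n,l,st,c=cv2.connectedComponentsWithStats(m)
    for i in range(1,n):
        if st[i,4]>25:
            a=st[i];print(z,"brass x",-20+a[0]/2,-20+(a[0]+a[2])/2,"y",35-a[1]/2,35-(a[1]+a[3])/2,a[4])
    if z==22:
        gr=cv2.medianBlur(cv2.cvtColor(q,cv2.COLOR_RGB2GRAY),3)
        print(cv2.HoughCircles(gr,cv2.HOUGH_GRADIENT,1,50,param1=80,param2=12,minRadius=29,maxRadius=44))
E
```

```text
clock: 26.08
ee_pos: [612.8, -10.3, 208.5]
eef_rot: [-179.9, 0.0, 40.0]
force: [0.1, 0.5, -0.1]
finger_gap: 0.5
finger_force: 0.0
tcp [-78.6 -56. ] 208.5 [ 0.1  0.5 -0.1]
white 0.83 [131.3, 4.2] 552
white 0.59 [233.3, -39.8] 542
red 0.6 [-84.3, -57.5] 32092
red 0.58 [91.5, 3.1] 530
grey 0.57 [50.7, 3.3] 530
16 brass x -3.5 3.0 y 2.0 -25.5 255
22 brass x -4.5 1.5 y -0.5 -27.5 245
[[[142.5  64.5  31.8]
  [222.5  64.5  32.1]
  [302.5  65.5  37.8]]]
```

The row is closed, with pellets at x = 51, 91 and 131 mm. The gate is shut across the mouth and the arm is clear.

```bash
python3 -c "
from plant import ticket
print(ticket.job_done())"
```

```text
the job is handed in; nothing more can be done
None
```

I loaded the magazine in the order white, red, grey and handed the job in at about 26 s: the last wrist picture shows a closed row against the stop with the gate shut behind grey, though the fingertips once slipped off red in the funnel and had to be re-placed behind it.

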